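# Dispense one Petri dish and nudge it into the empty holder

## Robot

A 6-joint arm with a two-finger parallel gripper is mounted at the origin on the work surface. World frame = base frame: x ahead of the robot, y to its left, z up, the work surface at z = 0. Lengths are in mm, angles in degrees, forces in N, time in s.
With the tool pointing down it reaches from about 350 to 950 mm from the base axis. Payload 17.4 kg.
Tool frame: the origin (TCP) lies at the very end of the fingers, on their centre line; the grasp point (between the pads) lies 19 mm behind it (ctrl.tcp_to_grasp is the distance from the TCP to the grasp point, in mm); z points along the fingers, y is the line along which they close (so a half turn about z gives the same grasp; the last joint's range is limited). The gripper opens to 93 mm and grips with 3 to 60 N. Pads are 15 mm wide; open, the fingers measure 128 mm over their backs; the gripper's body (75 mm by 188 mm) begins 65 mm behind the grasp point.
Start: joints at [-69.087, 6.646, 82.598, -0, 90.757, -2.166], TCP at [264.589, -620.987, 186.446] pointing down, gripper open.
Joint ranges: [-162.19, 162.19], [-47.58, 125.68], [4.15, 143.07], [-65.23, 245.23], [0.69, 171.88], [-170.13, 170.13]. Speed limits (degrees/s): [108.29, 108.29, 127.2, 180, 180, 180].

## Interface

Orientations are given as a 3x3 rotation matrix whose columns are the frame's x, y, z axes.
In Python, from station import ctrl gives the robot as it stands. The module is installed in compiled form; this text tells all that it offers.
- The arm moves only by the tool jog_arm, never from a script. Its argument "targets" is a list of rows, each an object of numbers: "rx", "ry", "rz": the turn, a rotation vector about the tool's x, y, z in rad; "dx", "dy", "dz": the shift along the tool's x, y, z in mm; "fingers": the gripper command: -1 is fully open, 1 is shut, values between are in proportion. In form: [{"rx": .., "ry": .., "rz": .., "dx": .., "dy": .., "dz": .., "fingers": ..}, ...]. A call has 1 to 8 rows; each row is the pose to reach, as a shift and turn from the pose commanded when the call began, along the tool's axes at that moment; what a row does not reach only later rows make up. A row lasts 1/10 s, in which the tool goes at most 50 mm and 8.59 degrees, less where a joint would pass 70% of its speed; a pose out of reach is approached as far as the arm can. A call with a gripper value outside its range is refused whole. The fingers move at their own pace and stop on an object; "squeeze" is the grip in N (left out, the last holds). Time passes only in rows, so rows that repeat a pose let the fingers close. It gives the time, the measured TCP pose, the force and the opening at its end, in the units of the state.
- ctrl.get_state(): the state, without advancing time (a new reading comes with each control period).
- ctrl.capture(name): name is "scene" or "side" or "wrist"; returns a dict with "img" (480x640x3 uint8, red, green, blue), "fov_y" (degrees; the focal length in pixels is half the picture's height over the tangent of half this angle, whatever the lens; pixels are square), "cx", "cy" (the principal point, pixels), "xyz" and "rotation" of the camera in the world; the wrist camera has in their place "hand_eye" (4x4, takes a point from camera to tool coordinates, whose origin is the TCP and whose axes are the flange's). Camera axes: x right, y up, looking along -z (the intrinsics and any distortion apply to the point x, -y, -z); pixel columns grow to the right and rows downward; lengths in mm; the calibration is good to about 2 mm. A picture is of the moment at which its call begins: read the wrist's pose just before it. There is no depth.
- ctrl.hand_in(): hands the job in, once; it reports no verdict.
The state is a dict: "time_s": time; "joint_positions": joint angles; "qd": joint speeds; "joint_torque": joint torques, N m; "position": TCP position; "tcp_rot": TCP orientation; "force": force on the tool from outside, world axes, zero at the start; "wrist_torque": the same for the moment, N m; "finger_gap": finger opening in mm.
Only numpy, scipy, OpenCV 4.12 (cv2) and the standard library are available. Lean on these libraries where they do the work, as an engineer would, in place of code of your own. Each camera call takes 0.05 s, during which the arm holds its last target. There are 200 camera calls.

## Task

Press the plunger of the Petri dish dispenser down fully, once, and let it come back up, so that a single dish is ejected; then nudge that dish aside with the fingers and slide it along the bench into the empty one of the two steel dish holders until it rests against the back stop. Only push the dish, never lift it or tip it up, leave the rest of the stack inside the dispenser, and leave the dish in the other holder and everything else on the bench where it is.

Things in the scene. Friction and masses are not known exactly. Their poses are not given: they have to be found in the camera images.
- dispenser: Dish dispenser, fixed: a square tower of clear walls (72 mm outside, 58 mm high, open on top) with a stack of three dishes, and a white housing behind it (75 mm wide, 72 mm high, from 35 to 135 mm along +x). Origin: on the bench, on the tower's axis; x points from tower to housing, z up. Dishes come out at the foot of the tower's front, 36 mm along -x.
- plunger_top (a point): Centre of the top face of the dispenser's plunger: a round black cap, 34 mm in diameter and 8 mm thick, on a steel stem that stands up from the housing, 58 mm along the dispenser's +x from its origin. The top face is 128 mm above the bench when up, 96 mm when fully pressed. The axes are those of the dispenser.
- plunger (a joint): Travel of the plunger in m: 0 up, 0.032 fully pressed straight down. Sprung (2 N at the start, 5.5 N at the end, more if fast; 8 to 10 N surely reaches its stop); returns by itself. It drives a flat slide, 14 mm high, that pushes the lowest dish 95 mm out to the front; as it comes up the slide draws back and the stack drops, so another full press would eject another dish.
- dish1_center (a point): Centre (half-way up) of the lowest dish, which the press ejects: a closed round Petri dish with white lid, 60 mm in diameter, 15 mm high, about 20 g, loose. After a full press it lies flat on the bench about 95 mm in front (-x) of the dispenser's origin, some 29 mm clear of the tower. z is its upright axis; its turn about z means nothing.
- dish2_center (a point): Centre of the second dish of the stack, same kind; it drops to the bottom of the tower and must stay inside it.
- dish3_center (a point): Centre of the third dish of the stack, same kind; it must stay in the tower.
- holder_empty: Empty dish holder, fixed left or right of the dispenser: low steel walls, 14 mm high, 3 mm thick, round a thin black mat flush with the bench: back stop at +x, two side walls 76 mm apart, open to -x. Origin: on the bench, where the centre of a dish touching the back stop lies (its face is at x = 30 mm); the side walls start at x = -16 mm. x points into the holder, y across it.
- holder_full: The other holder, of the same make, on the other side of the dispenser; same axes. A dish is already in it.
- parked_dish_center (a point): Centre of the dish that already lies in the other holder; same kind, loose; leave it alone.
- tube_rack: Green tube rack, 75 x 115 x 45 mm (53 mm with the caps), loose bystander. Origin: centre of its underside.
- tip_box: White and yellow pipette tip box, 85 x 120 x 51 mm, loose bystander. Origin: centre of its underside.
- beaker: Small glass beaker, 56 mm wide and 60 mm high, loose bystander. Origin: centre of its underside.
- marker: Marker pen lying on the bench, 130 mm long (its x), 14 mm thick, loose bystander. Origin: the middle of its underside.
- reagent: Amber bottle with blue cap, 52 mm wide and 80 mm high, loose bystander. Origin: centre of its underside.
- jar: Low jar with a white cap, 60 mm wide and 60 mm high, loose bystander. Origin: centre of its underside.
There are look-alikes about, which are no part of the job. Leave any blue or yellow look-alike of the holder_empty alone.

How it is judged (in metres and radians):
On the way, in this order (a step that is already met when the one before it is completed fails the run):
1. the plunger is pressed fully down (value of joint plunger above 0.029 m).
2. the plunger is up again, with one dish out flat in front of the dispenser (value of joint plunger below 0.004 m and x of dish1_center in the frame of dispenser below -0.07 m and height (world z) of dish1_center below 0.01 m), for 0.1 s.
3. the dish has been slid into the empty holder (x of dish1_center in the frame of holder_empty between -0.008 and 0.006 m and y of dish1_center in the frame of holder_empty between -0.014 and 0.014 m), for 0.1 s.
At the end, for the whole second after the job is handed in: The ejected dish lies flat and at rest in the empty holder, within 8 mm of its back stop; the plunger is up again; the other two dishes are still inside the tower (within 15 mm of its axis); the dish in the other holder has moved less than 10 mm and the bystanders less than 20 mm (all of step 3 and height (world z) of dish1_center below 0.01 m and angle between dish1_center's own z axis and vertical below 0.05 rad and linear speed of dish1 below 0.02 m/s and value of joint plunger below 0.004 m and horizontal distance between each of dish2_center, dish3_center and dispenser below 0.015 m and distance of parked_dish_center from where it was at the start of the episode below 0.01 m and distance of each of tube_rack, tip_box, beaker, marker, reagent, jar from where it was at the start of the episode below 0.02 m); the robot touches nothing.
It fails at once if a second dish leaves the dispenser (horizontal distance between any of dish2_center, dish3_center and dispenser above 0.025 m).
It fails at once if the ejected dish is lifted or tipped up (height (world z) of dish1_center above 0.016 m or angle between dish1_center's own z axis and vertical above 0.4 rad).
It fails at once if a dish of the stack is lifted out (height (world z) of dish2_center above 0.035 m or height (world z) of dish3_center above 0.052 m).
It fails at once if the dish in the other holder is disturbed (distance of parked_dish_center from where it was at the start of the episode above 0.01 m).
It fails at once if a bystander is disturbed (distance of any of tube_rack, tip_box, beaker, marker, reagent, jar from where it was at the start of the episode above 0.02 m).
It also fails if it takes over 70 s, if anything falls off the work surface, if the arm or the gripper's body presses on something with over 40 N, if the wrist force passes 120 N, or if a joint passes its speed limit or range.

## Working session

There is one attempt and no reset: what is moved stays moved. The work goes in short steps, Python scripts to look and compute and a tool call to move; the robot and the scene stay as the last step left them, time stands still between calls to the robot, and variables do not carry over. Pictures are saved under pics/ and viewed, on a budget of 10 in all, crops included, one or two more only if the job needs it, and the job is handed in when it is done.

Besides the shell and the picture viewer there is one more tool, called after "Request:" as name([rows], argument=value, ...), one row to a line, values as JSON. jog_arm: Moves the arm, as the interface text tells. Its arguments: {"type":"object","properties":{"targets":{"type":"array","items":{"type":"object","properties":{"rx":{"type":"number"},"ry":{"type":"number"},"rz":{"type":"number"},"dx":{"type":"number"},"dy":{"type":"number"},"dz":{"type":"number"},"fingers":{"type":"number"}}}},"squeeze":{"type":"number"}},"required":["targets"]}

```bash
mkdir -p pics; cat > h.py <<'E'
import numpy as np, cv2, pickle
from station import ctrl
def grab(name,tag):
    s=ctrl.get_state(); c=ctrl.capture(name)
    cv2.imwrite(f'pics/{tag}.png',c['img'][:,:,::-1]); c['state']=s
    pickle.dump(c,open(f'pics/{tag}.pkl','wb')); return c
def load(tag): return pickle.load(open(f'pics/{tag}.pkl','rb'))
def pose(c):
    if 'hand_eye' in c:
        H=np.array(c['hand_eye']); R=np.array(c['state']['tcp_rot']); p=np.array(c['state']['position'])
        return R@H[:3,3]+p, R@H[:3,:3]
    return np.array(c['xyz']),np.array(c['rotation'])
def f(c): return c['img'].shape[0]/2/np.tan(np.radians(c['fov_y'])/2)
def ray(c,u,v):
    o,R=pose(c); return o,R@np.array([(u-c['cx'])/f(c),-(v-c['cy'])/f(c),-1])
def onz(c,u,v,z):
    o,d=ray(c,u,v); return o+d*(z-o[2])/d[2]
def proj(c,P):
    o,R=pose(c); q=R.T@(np.array(P)-o); return c['cx']+f(c)*q[0]/-q[2], c['cy']-f(c)*q[1]/-q[2]
E
python3 - <<'E'
from h import *
for n in ['scene','side','wrist']:
    c=grab(n,n+'0'); print(n,{k:v for k,v in c.items() if k not in('img','state')})
print(ctrl.get_state())
a=load('scene0')['img'];b=load('side0')['img']
E
```

```text
scene {'fov_y': 44.949556388601316, 'cx': 330.2931339663965, 'cy': 244.21271256698756, 'xyz': array([1156.91068847, -170.1978389 , 1141.81374477]), 'rotation': array([[ 0.25828094, -0.80133566,  0.53958514],
       [ 0.96593334,  0.22359792, -0.13029489],
       [-0.01624018,  0.55485596,  0.8317879 ]])}
side {'fov_y': 53.81036936300139, 'cx': 321.60623472814297, 'cy': 241.16168405867865, 'xyz': array([338.3800217 , 952.31920384, 811.42426207]), 'rotation': array([[-0.98509916,  0.09909614, -0.14056886],
       [-0.17195574, -0.5831619 ,  0.79394799],
       [-0.00329723,  0.80628912,  0.59151245]])}
wrist {'fov_y': 59.214845370319495, 'cx': 320.34285771863136, 'cy': 237.11578191831364, 'hand_eye': array([[-4.13969366e-04,  9.70913216e-01,  2.39431316e-01,
         6.58266068e+01],
       [ 9.99995672e-01, -2.95507040e-04,  2.92726648e-03,
         3.37372845e-01],
       [ 2.91287535e-03,  2.39431491e-01, -9.70908892e-01,
        -1.98895903e+02],
       [ 0.00000000e+00,  0.00000000e+00,  0.00000000e+00,
         1.00000000e+00]])}
{'time_s': 0.15, 'joint_positions': array([-6.90875145e+01,  6.66661307e+00,  8.26277598e+01,  1.08839328e-03,
        9.07572639e+01, -2.16823399e+00]), 'qd': array([ 0.06235676, -0.00668036, -0.00754062,  0.07052883,  0.08776581,
        0.02621876]), 'joint_torque': array([ 7.25040354e-04, -7.21764922e+01, -6.22949481e+01,  7.79814203e-02,
        2.25957704e-02, -1.11728027e-04]), 'position': array([ 264.51950051, -620.79734557,  185.88015399]), 'tcp_rot': array([[ 9.19953383e-01,  3.92027654e-01, -3.03943860e-04],
       [ 3.92027768e-01, -9.19952993e-01,  8.48644414e-04],
       [ 5.30780144e-05, -8.99867732e-04, -9.99999594e-01]]), 'force': array([ 0.85467142, -0.82131314,  0.39657806]), 'wrist_torque': array([-0.0492876 , -0.02342759, -0.0207566 ]), 'finger_gap': 93.17462914019039}
```

View pics/scene0.png

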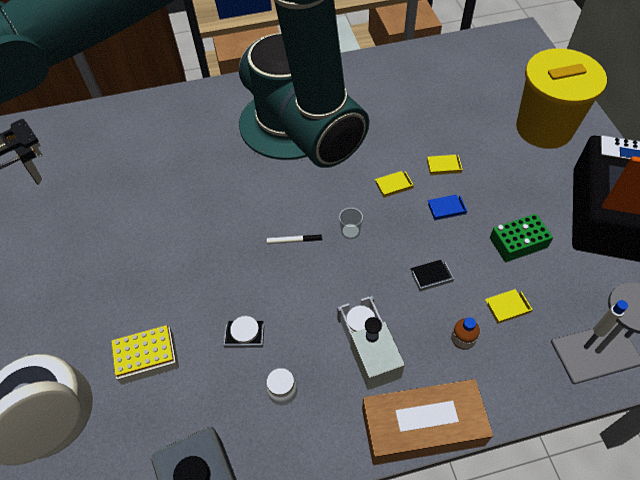

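View pics/side0.png

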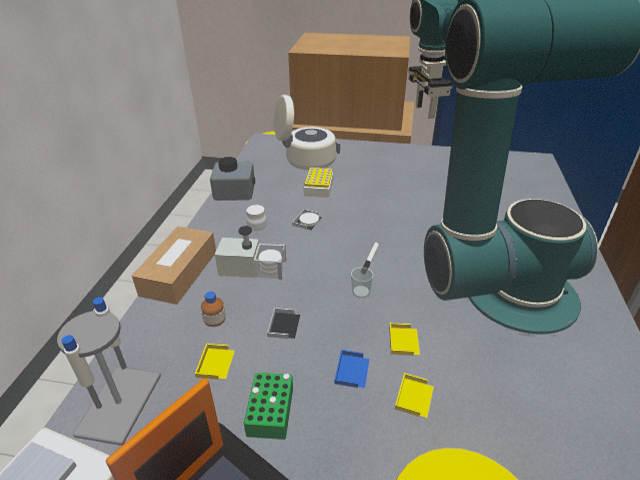

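The scene view shows the dispenser tower near (360,318), with its black cap at (373,325). The full holder is at (244,332) and the black steel holder at (432,274). The yellow ones at (395,183), (445,164) and (509,305) and the blue one at (447,207) are look-alikes. Only the black one with steel walls fits `holder_empty`, so I'll confirm it in an enlarged crop.

```bash
python3 - <<'E'
from h import *
a=load('scene0')['img'];b=load('side0')['img']
A=cv2.resize(a[245:395,330:470],None,fx=4,fy=4,interpolation=cv2.INTER_CUBIC)[:600]
A=cv2.resize(a[245:395,330:463],(399*1,450),interpolation=cv2.INTER_CUBIC)
B=cv2.resize(b[215:365,190:323],(399,450),interpolation=cv2.INTER_CUBIC)
cv2.imwrite('pics/crop1.png',np.hstack([A,B])[:,:,::-1])
E
```

```text
(no output)
```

View pics/crop1.png

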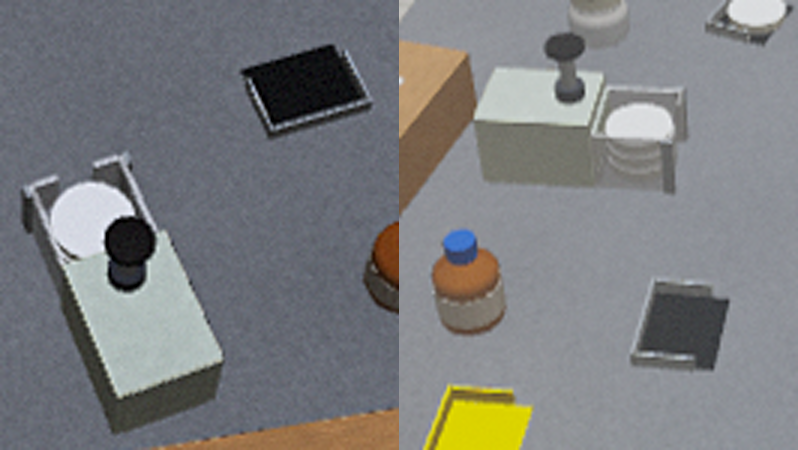

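```bash
python3 - <<'E'
from h import *
s=load('scene0'); d=load('side0')
def cr(c,x0,y0,u,v,z): return onz(c,x0+u/3,y0+v/3,z).round(1)
for u,v in [(62,262),(172,232),(222,355),(116,396)]: print('housing',cr(s,330,245,u,v,72))
for u,v in [(490,70),(607,73),(600,102),(478,97)]: print('housing side',cr(d,190,215,u-399,v,72))
for u,v in [(242,70),(335,43),(370,97),(272,132)]: print('mat',cr(s,330,245,u,v,5))
for u,v in [(657,282),(728,298),(715,368),(633,362)]: print('mat side',cr(d,190,215,u-399,v,3))
print('cap scene',cr(s,330,245,130,237,128),'cap side',cr(d,190,215,565-399,45,128))
print('stack',cr(s,330,245,90,220,45),cr(d,190,215,641-399,122,45))
def blk(c,x0,y0,x1,y1,t=45):
    g=c['img'].max(2)[y0:y1,x0:x1]; n,l,st,ce=cv2.connectedComponentsWithStats((g<t).astype(np.uint8))
    for i in range(1,n):
        if st[i,4]>40:
            print('blob',st[i],ce[i]+[x0,y0], cv2.boxPoints(cv2.minAreaRect(np.argwhere(l==i)[:,::-1].astype(np.float32)))+[x0,y0])
blk(s,400,250,465,295);blk(d,260,295,310,345,60)
# bystanders
for n,(u,v,z) in dict(beaker=(350,232,0),mark1=(268,240,7),mark2=(321,238,7),reagent=(469,325,80),jar=(281,380,60),fulldish=(244,329,15),rack=(522,235,45)).items(): print(n,onz(s,u,v,z).round(0))
E
```

```text
housing [679.8 -18.2  72. ]
housing [678.3  59.7  72. ]
housing [770.6  63.6  72. ]
housing [779.  -10.8  72. ]
housing side [782.7  -7.5  72. ]
housing side [678.8 -20.5  72. ]
housing side [673.   21.6  72. ]
housing side [779.3  32.4  72. ]
mat [532.9 167.8   5. ]
mat [529.  244.6   5. ]
mat [581.2 252.6   5. ]
mat [589.9 171.3   5. ]
mat side [591.5 158.9   3. ]
mat side [531.4 166.9   3. ]
mat side [525.6 240.6   3. ]
mat side [588.2 245.3   3. ]
cap scene [699.5  20.7 128. ] cap side [699.   20.3 128. ]
stack [642.2  13.3  45. ] [641.6   9.6  45. ]
blob [ 11  10  40  27 624] [430.89262821 272.56570513] [[410.69723797 268.00519371]
 [444.44118118 257.73529625]
 [450.32699203 277.07439613]
 [416.58304977 287.34429169]]
beaker [395.  63.   0.]
mark1 [ 370. -131.    7.]
mark2 [398.  -9.   7.]
reagent [731. 214.  80.]
jar [ 736. -175.   60.]
fulldish [ 587. -227.   15.]
rack [539. 430.  45.]
```

Request:
jog_arm([
  {"dz":-40},
  {"dx":160,"dy":-130,"dz":-110,"rz":0.29,"fingers":1},
  {"dx":320,"dy":-260,"dz":-114,"rz":0.29,"fingers":1},
  {"dx":320,"dy":-260,"dz":-114,"rz":0.29,"fingers":1},
  {"dx":320,"dy":-260,"dz":-114,"rz":0.29,"fingers":1},
  {"dx":320,"dy":-260,"dz":-114,"rz":0.29,"fingers":1},
  {"dx":320,"dy":-260,"dz":-114,"rz":0.29,"fingers":1},
  {"dx":320,"dy":-260,"dz":-114,"rz":0.29,"fingers":1},
], squeeze=10)

```text
$.targets[0]: bad value
```

Request:
jog_arm([
  {"rx":0,"ry":0,"rz":0,"dx":0,"dy":0,"dz":-40,"fingers":1},
  {"rx":0,"ry":0,"rz":0.29,"dx":80,"dy":-65,"dz":-80,"fingers":1},
  {"rx":0,"ry":0,"rz":0.29,"dx":320,"dy":-260,"dz":-114,"fingers":1},
  {"rx":0,"ry":0,"rz":0.29,"dx":320,"dy":-260,"dz":-114,"fingers":1},
  {"rx":0,"ry":0,"rz":0.29,"dx":320,"dy":-260,"dz":-114,"fingers":1},
  {"rx":0,"ry":0,"rz":0.29,"dx":320,"dy":-260,"dz":-114,"fingers":1},
  {"rx":0,"ry":0,"rz":0.29,"dx":320,"dy":-260,"dz":-114,"fingers":1},
  {"rx":0,"ry":0,"rz":0.29,"dx":320,"dy":-260,"dz":-114,"fingers":1},
], squeeze=10)

```text
time_s: 0.95
position: [425.2, -315.6, 290.1]
tcp_rot: [[0.994, 0.112, 0.0], [0.112, -0.994, -0.0], [0.0, 0.0, -1.0]]
force: [0.4, -0.2, -0.2]
finger_gap: 33.8
```

Request:
jog_arm([
  {"rx":0,"ry":0,"rz":0,"dx":271,"dy":-398,"dz":-10,"fingers":1},
  {"rx":0,"ry":0,"rz":0,"dx":271,"dy":-398,"dz":-10,"fingers":1},
  {"rx":0,"ry":0,"rz":0,"dx":271,"dy":-398,"dz":-10,"fingers":1},
  {"rx":0,"ry":0,"rz":0,"dx":271,"dy":-398,"dz":-10,"fingers":1},
  {"rx":0,"ry":0,"rz":0,"dx":271,"dy":-398,"dz":-10,"fingers":1},
  {"rx":0,"ry":0,"rz":0,"dx":271,"dy":-398,"dz":-10,"fingers":1},
  {"rx":0,"ry":0,"rz":0,"dx":271,"dy":-398,"dz":-10,"fingers":1},
  {"rx":0,"ry":0,"rz":0,"dx":271,"dy":-398,"dz":-10,"fingers":1},
])

```text
time_s: 1.75
position: [611.8, 38.4, 298.1]
tcp_rot: [[0.994, 0.113, 0.0], [0.113, -0.994, -0.0], [0.0, 0.0, -1.0]]
force: [-0.5, 0.0, -0.0]
finger_gap: 0.4
```

Request:
jog_arm([
  {"rx":0,"ry":0,"rz":0,"dx":66,"dy":-95,"dz":0,"fingers":1},
  {"rx":0,"ry":0,"rz":0,"dx":66,"dy":-95,"dz":0,"fingers":1},
  {"rx":0,"ry":0,"rz":0,"dx":66,"dy":-95,"dz":0,"fingers":1},
])

```text
time_s: 2.05
position: [667.1, 142.0, 296.6]
tcp_rot: [[0.993, 0.115, -0.002], [0.115, -0.993, 0.0], [-0.002, -0.001, -1.0]]
force: [0.7, 0.0, -0.2]
finger_gap: 0.8
```

```bash
python3 - <<'E'
from h import *
c=grab('wrist','w1');print(c['state']['position'],c['state']['tcp_rot'].round(3).tolist(),c['state']['finger_gap'])
E
```

```text
[667.08190706 141.98186296 296.61880991] [[0.993, 0.115, -0.002], [0.115, -0.993, 0.0], [-0.002, -0.001, -1.0]] 0.8433432470847095
```

View pics/w1.png

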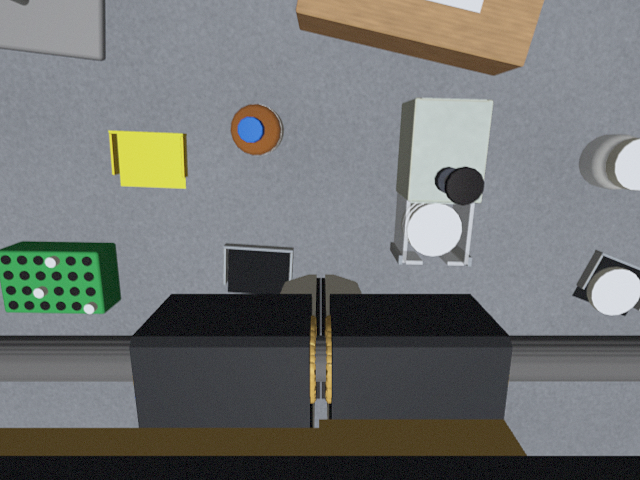

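The wrist view shows the cap at (465,186), the stack at (434,229), the housing and the empty steel holder at (258,270). I'll measure from this.

```bash
python3 - <<'E'
from h import *
c=load('w1'); im=c['img'].astype(int)
def comp(m,x0,y0,x1,y1):
    mm=np.zeros(m.shape,np.uint8);mm[y0:y1,x0:x1]=m[y0:y1,x0:x1]
    n,l,st,ce=cv2.connectedComponentsWithStats(mm);i=1+np.argmax(st[1:,4]);return (l==i).astype(np.uint8),st[i],ce[i]
# cap
m,st,ce=comp(im.max(2)<45,448,160,490,210);cn=max(cv2.findContours(m,0,2)[0],key=len)
(u,v),r=cv2.minEnclosingCircle(cn);print('cap',st,u,v,r,onz(c,u,v,128), 'd', 2*r/f(c)*(pose(c)[0][2]-128))
# dish stack
m,st,ce=comp(im.min(2)>215,405,200,465,260);cn=max(cv2.findContours(m,0,2)[0],key=len)
(u,v),r=cv2.minEnclosingCircle(cn);print('dish',st,u,v,r,onz(c,u,v,45))
for dd in [(614,291)]:print('parked',onz(c,*dd,15))
# mat
m,st,ce=comp(im.max(2)<40,220,240,296,300);cn=max(cv2.findContours(m,0,2)[0],key=len)
print('mat',st);ys,xs=np.nonzero(m)
for (u,v) in cv2.boxPoints(cv2.minAreaRect(cn)): print('  ',u,v,onz(c,u,v,0).round(1))
# steel walls bright
A=cv2.resize(c['img'][235:305,215:305],None,fx=4,fy=4,interpolation=cv2.INTER_CUBIC)
B=cv2.resize(c['img'][92:272,395:500],None,fx=3.0,fy=3.0,interpolation=cv2.INTER_CUBIC)
o=np.zeros((540,680,3),np.uint8);o[:280,:360]=A;o[:540,362:362+315]=B
cv2.imwrite('pics/crop2.png',o[:,:,::-1])
for z,p in [(72,(407,201)),(72,(486,204)),(72,(414,98)),(72,(492,100))]: print('hous',onz(c,*p,z).round(1))
E
```

```text
cap [448 167  32  14  75] 463.5 177.0 15.787753105163574 [709.37972295  23.04063895 128.        ] d 27.467141426842463
dish [ 408  204   53   51 2104] 434.0704345703125 229.13330078125 26.95968246459961 [644.54750489  15.32291605  45.        ]
parked [ 588.21707947 -223.03372058   15.        ]
mat [ 220  250   76   50 1852]
   220.0 250.0 [579.8 256.3   0. ]
   295.0 250.0 [590.4 165.4   0. ]
   295.0 299.0 [526.9 159.    0. ]
   220.0 299.0 [515.9 252.6  -0. ]
hous [675.4  55.7  72. ]
hous [681.6 -24.1  72. ]
hous [774.2  65.4  72. ]
hous [780.9  -8.8  72. ]
```

View pics/crop2.png

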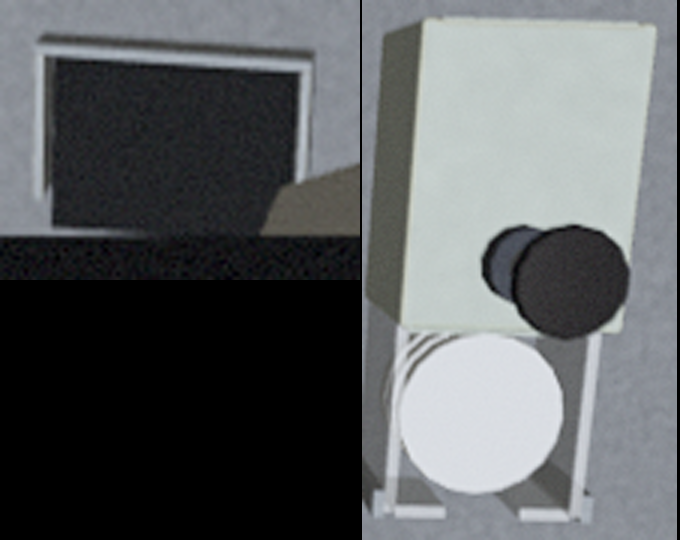

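```bash
python3 - <<'E'
from h import *
c=load('w1');s=load('scene0');d=load('side0')
B=lambda u,v,z:onz(c,395+u/3-.33,92+v/3-.33,z)
A=lambda u,v,z:onz(c,215+u/4-.37,235+v/4-.37,z)
cap=B(208.5,282,128);print('cap',cap.round(1),'dia',(B(267,282,128)-B(150,282,128)).round(1))
# tri with side
H=[B(65,20,72),B(293,27,72),B(260,330,72),B(43,325,72)]
for h in H: print(h.round(1))
fr=(H[2]+H[3])/2;bk=(H[0]+H[1])/2;ax=bk-fr;print('len',np.hypot(*ax[:2]),'w',np.linalg.norm(H[0]-H[1]),'yaw',np.degrees(np.arctan2(ax[1],ax[0])))
ax/=np.linalg.norm(ax);print('origin from housing',(fr-35*ax).round(1),'from cap',(cap-58*ax).round(1))
print('stack',B(120,412,45).round(1))
P=[A(40,37,14),A(313,50,14),A(50,57,14),A(300,71,14),A(40,197,14)]
for p in P: print('H',p.round(1))
M=[A(52,57,0),A(52,227,0),A(298,72,0)]
for p in M: print('mat',p.round(1))
for p in [P[0],P[1],P[4]]: print('reproj scene',proj(s,p),'side',proj(d,p))
E
```

```text
cap [702.1  21.  128. ] dia [  3.9 -33.6   0. ]
[774.1  63.1  72. ]
[780.3  -9.3  72. ]
[683.4 -18.9  72. ]
[676.7  53.9  72. ]
len 97.62035529679841 w 72.67105482048832 yaw 5.5603667559705725
origin from housing [645.2  14.1  72. ] from cap [644.3  15.4 128. ]
stack [644.8  14.7  45. ]
H [592.3 248.2  14. ]
H [597.7 167.8  14. ]
H [586.5 244.9  14. ]
H [590.8 171.   14. ]
H [542.2 245.2  14. ]
mat [582.3 247.1   0. ]
mat [527.2 243.7   0. ]
mat [586.3 172.2   0. ]
reproj scene (np.float64(454.0109480895032), np.float64(279.8776363697664)) side (np.float64(265.5400068717576), np.float64(333.05700971731267))
reproj scene (np.float64(420.8240704133036), np.float64(290.32281570542625)) side (np.float64(272.31093146211174), np.float64(307.9702050597853))
reproj scene (np.float64(444.5822342623962), np.float64(261.88987927506696)) side (np.float64(287.4806124913419), np.float64(334.88025025044396))
```

Cap, housing and stack all put the dispenser origin at about (643.5,14.5) with yaw 5.5°. The measured cap diameter is 34, as specified. The holder origin is about (559,206) with yaw 3.7°. I'll move over the cap.

Request:
jog_arm([
  {"rx":0,"ry":0,"rz":0,"dx":20,"dy":124,"dz":0,"fingers":1},
  {"rx":0,"ry":0,"rz":0,"dx":20,"dy":124,"dz":0,"fingers":1},
  {"rx":0,"ry":0,"rz":0,"dx":20,"dy":124,"dz":40,"fingers":1},
  {"rx":0,"ry":0,"rz":0,"dx":20,"dy":124,"dz":80,"fingers":1},
  {"rx":0,"ry":0,"rz":0,"dx":20,"dy":124,"dz":120,"fingers":1},
  {"rx":0,"ry":0,"rz":0,"dx":20,"dy":124,"dz":140,"fingers":1},
  {"rx":0,"ry":0,"rz":0,"dx":20,"dy":124,"dz":140,"fingers":1},
])

```text
time_s: 2.8
position: [698.2, 16.1, 154.7]
tcp_rot: [[0.994, 0.112, -0.005], [0.112, -0.994, -0.0], [-0.005, -0.0, -1.0]]
force: [-0.3, 0.8, -0.8]
finger_gap: 0.9
```

```bash
python3 - <<'E'
from h import *
c=grab('wrist','w2');d=grab('side','d2');s=c['state'];print(s['position'].round(1),s['force'],s['finger_gap'],proj(c,(701,21,128)),proj(d,(701,21,128)),proj(d,s['position']))
o=np.zeros((480,640+160*2,3),np.uint8)
B=cv2.resize(d['img'][185:305,190:300],(440,480),interpolation=cv2.INTER_CUBIC)
cv2.imwrite('pics/w2c.png',np.hstack([c['img'][120:480,200:500],cv2.resize(B,(330,360))])[:,:,::-1])
E
```

```text
[698.2  16.1 154.7] [-0.30455177  0.83243026 -0.83292672] 0.854548638372287 (np.float64(312.75922730423315), np.float64(248.77475658788006)) (np.float64(244.47806754177333), np.float64(230.07389647442562)) (np.float64(245.06961352319024), np.float64(220.32563591124278))
```

View pics/w2c.png

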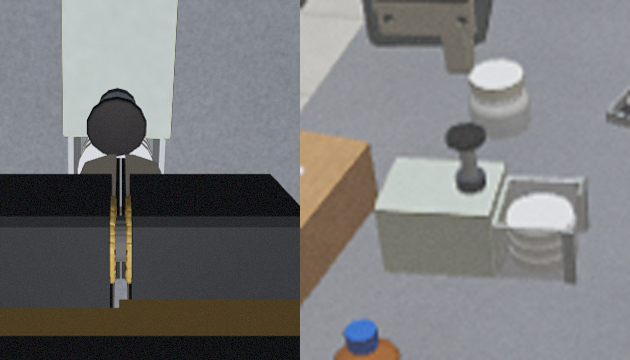

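```bash
python3 - <<'E'
from h import *
s=ctrl.get_state();print(s['position'],s['time_s'],s['qd'].round(2))
c=load('w2');d=load('d2');print(proj(c,c['state']['position']))
d=grab('side','d3');a=grab('scene','s3')
for n,g in(('d',d),('a',a)):print(n,proj(g,s['position']))
A=cv2.resize(a['img'][230:370,320:440],(360,420),interpolation=cv2.INTER_CUBIC)
B=cv2.resize(d['img'][160:300,185:305],(360,420),interpolation=cv2.INTER_CUBIC)
cv2.imwrite('pics/c3.png',np.hstack([A,B])[:,:,::-1])
E
```

```text
[699.91711611  16.51875924 159.31413555] 2.9 [ 0.15 -0.72 -1.61 -0.03  0.08  0.1 ]
(np.float64(320.81598521647544), np.float64(269.88681207316694))
d (np.float64(244.1848968386235), np.float64(218.8030867663673))
a (np.float64(372.0267441098168), np.float64(317.35464336845297))
```

View pics/c3.png

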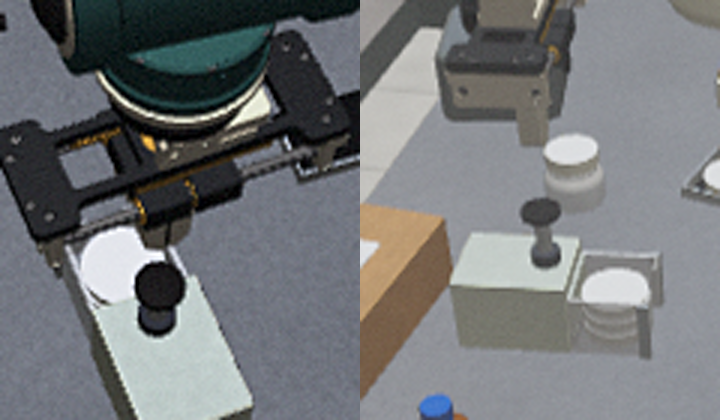

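```bash
python3 - <<'E'
from h import *
d=load('d3');a=load('s3')
def tri(pa,pd):
    (o1,r1),(o2,r2)=ray(a,*pa),ray(d,*pd);r1/=np.linalg.norm(r1);r2/=np.linalg.norm(r2)
    t=np.linalg.lstsq(np.c_[r1,-r2],o2-o1,rcond=None)[0];return (o1+t[0]*r1).round(1),(o2+t[1]*r2).round(1)
print(tri((374,312.3),(242.7,207.7)),tri((373,325.5),(245.3,229.5)))
for z in(159,165,170,175,180,185):print(z,proj(d,(700,16.5,z)),proj(a,(700,16.5,z)))
E
```

```text
(array([705.1,  17.3, 189.3]), array([701. ,  14.8, 190.8])) (array([702. ,  19.3, 127.1]), array([699.8,  17.9, 127.8]))
159 (np.float64(244.1678084300046), np.float64(218.90097481401142)) (np.float64(372.02300482706954), np.float64(317.4707998796544))
165 (np.float64(243.92618850662672), np.float64(216.88849876521456)) (np.float64(372.16306189035924), np.float64(316.0255576716393))
170 (np.float64(243.7237219048111), np.float64(215.2021345733099)) (np.float64(372.28076562555697), np.float64(314.81097839835445))
175 (np.float64(243.52023194272022), np.float64(213.507246713264)) (np.float64(372.3993800566646), np.float64(313.58700169707276))
180 (np.float64(243.31571084188872), np.float64(211.80377039747503)) (np.float64(372.5189157940675), np.float64(312.35351807973075))
185 (np.float64(243.11015074481966), np.float64(210.09164018008067)) (np.float64(372.6393836136202), np.float64(311.11041635079465))
```

```bash
python3 - <<'E'
from h import *
for t in('side0','scene0'):
    c=load(t);s=load('wrist0')['state'];p=s['position'];y=s['tcp_rot'][:,1]
    print(t,[np.round(proj(c,p+k*y),1) for k in(-50,0,50)])
for t in('d3','s3'): 
    c=load(t);g=c['img']
    print(t);u,v=map(int,np.round(proj(c,(700,16.5,185))))
    for r in range(v-6,v+16): print(r,g[r,u-6:u+7].mean(1).astype(int) if 0 else g[r,u-6:u+7].max(1))
a=load('scene0')['img'];b=load('side0')['img'];A=cv2.resize(a[100:200,0:60],(300,500));B=cv2.resize(b[60:130,400:460],(430,500))
cv2.imwrite('pics/c4.png',np.hstack([A,B])[:,:,::-1])
s=ctrl.get_state();print(s['time_s'],s['position'])
E
```

```text
side0 [array([429.1, 127.6]), array([423.1, 121.9]), array([417.4, 116.5])]
scene0 [array([ 43.3, 192.6]), array([ 20.6, 204.3]), array([ -2.6, 216.3])]
d3
204 [143 113 110 113 106 111 112 110 124 115 125 154 154]
205 [159 113 110 110 108 112 113 109 123 117 125 150 150]
206 [156 118 112 113 114 115 111 110 119 115 121 167 187]
207 [159 123 109 107 105 110 108 107 115 112 158 205 228]
208 [154 135 113 111 110 115 108 108 109 128 207 227 225]
209 [153 152 145 142 142 148 145 146 140 168 227 225 223]
210 [150 154 151 155 154 155 154 153 149 191 227 227 224]
211 [152 153 151 154 153 153 155 153 147 173 218 227 224]
212 [153 154 154 152 152 151 152 151 151 124 176 215 228]
213 [153 151 155 155 153 153 153 154 155 130 110 170 207]
214 [154 154 154 156 155 155 154 154 155 144 115 116 116]
215 [154 155 155 153 153 155 150 156 156 158 121 120 117]
216 [156 156 156 152 152 154 152 154 157 153 138 125 125]
217 [152 154 153 154 151 155 156 156 152 146 156 134 133]
218 [154 153 156 155 156 154 152 156 154 145 164 151 145]
219 [154 154 151 151 156 155 155 154 156 143 162 166 159]
220 [154 154 154
[... 786 characters left out ...]
0 243 247 251 254 255 255 178  62 110 220 217 129]
315 [237 237 241 243 244 250 252 225  59  88 157 229 184]
316 [240 245 248 237 243 242 240 234  75  67 115 226 218]
317 [247 242 225 104 104 103  36  56  85  52  78 160 227]
318 [226  79   0   9   6   9  18  13  22  15  32 101 231]
319 [ 91   0  17  28  27  23  24  21  32  19  12  37 139]
320 [ 4 18 20 27 26 22 25 25 28 25 19 19 24]
321 [18 29 30 29 32 31 28 27 27 22 27 19 12]
322 [24 29 33 25 25 23 28 34 26 23 26 28 19]
323 [24 32 26 25 31 27 26 31 32 31 26 28 24]
324 [29 24 32 28 30 28 27 29 30 27 21 29 28]
325 [29 29 30 22 33 35 27 28 31 29 26 26 32]
326 [27 34 34 35 33 29 22 29 27 30 34 25 24]
3.0 [700.52526915  16.85855149 160.49843906]
```

View pics/c4.png

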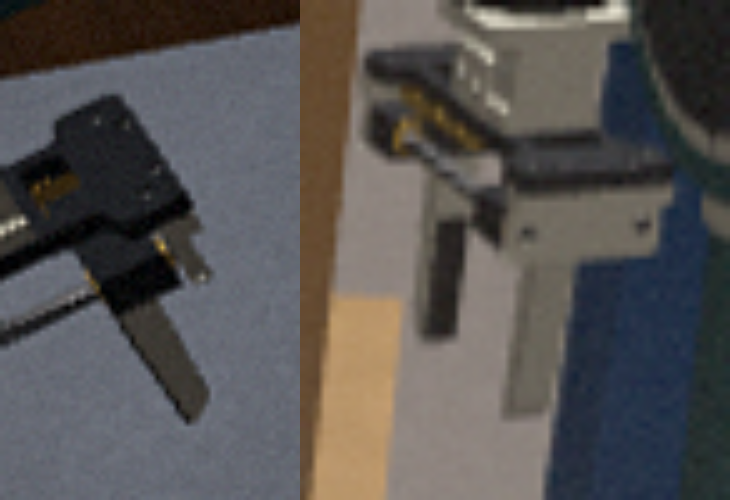

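The views show the visible fingertip about 28 mm above the reported TCP point, and the cap triangulates correctly at 128 mm. I won't trust either, so I'll go down slowly and find contact by force.

Request:
jog_arm([
  {"rx":0,"ry":0,"rz":0,"dx":0,"dy":-4,"dz":8,"fingers":1},
  {"rx":0,"ry":0,"rz":0,"dx":0,"dy":-4,"dz":16,"fingers":1},
  {"rx":0,"ry":0,"rz":0,"dx":0,"dy":-4,"dz":24,"fingers":1},
  {"rx":0,"ry":0,"rz":0,"dx":0,"dy":-4,"dz":27,"fingers":1},
  {"rx":0,"ry":0,"rz":0,"dx":0,"dy":-4,"dz":27,"fingers":1},
])

```text
time_s: 3.5
position: [699.2, 21.1, 130.3]
tcp_rot: [[0.994, 0.113, -0.001], [0.113, -0.994, -0.0], [-0.001, -0.0, -1.0]]
force: [-0.7, 0.2, 0.3]
finger_gap: 0.5
```

Request:
jog_arm([
  {"rx":0,"ry":0,"rz":0,"dx":0,"dy":0,"dz":3,"fingers":1},
  {"rx":0,"ry":0,"rz":0,"dx":0,"dy":0,"dz":6,"fingers":1},
  {"rx":0,"ry":0,"rz":0,"dx":0,"dy":0,"dz":6,"fingers":1},
])

```text
time_s: 3.8
position: [699.4, 21.1, 124.7]
tcp_rot: [[0.994, 0.112, -0.0], [0.112, -0.994, -0.0], [-0.0, -0.0, -1.0]]
force: [-0.3, 0.3, -0.8]
finger_gap: 0.4
```

```bash
python3 - <<'E'
from h import *
d=grab('side','d5');s=d['state'];print(s['position'],s['force'],proj(d,s['position']))
g=d['img'];
for r in range(205,245,1): print(r,g[r,236:256].max(1))
E
```

```text
[699.38145958  21.10877876 124.73952956] [-0.34065821  0.28037694 -0.83365352] (np.float64(245.20941026457638), np.float64(231.21672433202372))
205 [118 118 114 117 112 115 118  85  70  64 101 113 121 134 169 187 194 206
 209 207]
206 [114 114 116 110 115 114 120 109  83  95 109 114 121 148 204 229 229 227
 228 228]
207 [111 108 114 117 116 114 119 117 109 124 119 113 115 162 229 226 225 225
 227 225]
208 [117 116 117 112 116 113 112 118 117 105 114 115 116 182 226 226 225 225
 225 227]
209 [117 117 113 116 115 113 117 114 116 118 115 111 125 221 227 225 225 225
 224 225]
210 [131 132 116 110 111 112 110 116 111 118 118 113 152 229 227 223 224 223
 225 224]
211 [157 159 119 108 114 114 113 115 111 126 121 117 178 228 228 224 226 224
 226 226]
212 [152 156 126 113 115 112 111 116 109 121 122 110 169 230 228 228 225 226
 226 226]
213 [155 156 130 115 113 112 111 109 112 118 119 117 142 209 215 221 225 227
 226 226]
214 [157 155 133 112 112 109 116 112 116 113 119 117 116 116 152 185 199 203
 203 204]
215 [155 156 134 115 113 114 111 111 112 109 125 120 122 122 121 122 120 112
 115 126]
[... 1823 characters left out ...]
149]
237 [156 159 156 149 142 145 154 103  95 101 106 105 116 150 150 149 148 149
 147 148]
238 [182 183 182 178 175 173 176 134 101  97 106 105 109 170 170 168 170 160
 159 155]
239 [208 209 207 208 210 209 217 170 104  99 104 106 103 195 206 203 203 192
 194 190]
240 [205 206 206 206 206 206 204 155  98  97 108 109 105 166 194 210 209 210
 211 212]
241 [205 205 203 204 206 210 176 123  98  99 102 109 110  95 114 196 208 206
 207 208]
242 [206 205 205 207 207 204 133 101 100  98 105 106 113 107  98 141 208 209
 208 207]
243 [204 204 206 206 209 187 110 101 100 100 100 104 107 106  94 100 210 210
 207 207]
244 [206 205 204 204 210 182  98  98 102 102 102 107 102 102  82  84 206 209
 206 207]
```

The tip is still about 28 mm above the cap, with no force at reported z=124.7. The reported TCP therefore lies about 28 mm beyond the real fingertips, and contact should come at a reported z of about 100. I'll continue under force control.

Request:
jog_arm([
  {"rx":0,"ry":0,"rz":0,"dx":1,"dy":0,"dz":6,"fingers":1},
  {"rx":0,"ry":0,"rz":0,"dx":1,"dy":0,"dz":12,"fingers":1},
  {"rx":0,"ry":0,"rz":0,"dx":1,"dy":0,"dz":18,"fingers":1},
  {"rx":0,"ry":0,"rz":0,"dx":1,"dy":0,"dz":24,"fingers":1},
  {"rx":0,"ry":0,"rz":0,"dx":1,"dy":0,"dz":30,"fingers":1},
  {"rx":0,"ry":0,"rz":0,"dx":1,"dy":0,"dz":32,"fingers":1},
  {"rx":0,"ry":0,"rz":0,"dx":1,"dy":0,"dz":32,"fingers":1},
])

```text
time_s: 4.55
position: [700.4, 21.2, 93.0]
tcp_rot: [[0.994, 0.113, -0.0], [0.113, -0.994, 0.0], [-0.0, -0.0, -1.0]]
force: [-1.4, -0.5, 1.9]
finger_gap: 0.0
```

Request:
jog_arm([
  {"rx":0,"ry":0,"rz":0,"dx":0,"dy":0,"dz":4,"fingers":1},
  {"rx":0,"ry":0,"rz":0,"dx":0,"dy":0,"dz":8,"fingers":1},
  {"rx":0,"ry":0,"rz":0,"dx":0,"dy":0,"dz":12,"fingers":1},
  {"rx":0,"ry":0,"rz":0,"dx":0,"dy":0,"dz":16,"fingers":1},
  {"rx":0,"ry":0,"rz":0,"dx":0,"dy":0,"dz":20,"fingers":1},
  {"rx":0,"ry":0,"rz":0,"dx":0,"dy":0,"dz":22,"fingers":1},
  {"rx":0,"ry":0,"rz":0,"dx":0,"dy":0,"dz":22,"fingers":1},
])

```text
time_s: 5.25
position: [700.6, 21.2, 71.5]
tcp_rot: [[0.994, 0.113, 0.001], [0.113, -0.994, -0.0], [0.001, 0.0, -1.0]]
force: [-1.8, 0.0, 4.7]
finger_gap: 0.3
```

Request:
jog_arm([
  {"rx":0,"ry":0,"rz":0,"dx":0,"dy":0,"dz":2,"fingers":1},
  {"rx":0,"ry":0,"rz":0,"dx":0,"dy":0,"dz":2,"fingers":1},
])

```text
time_s: 5.45
position: [700.6, 21.2, 69.6]
tcp_rot: [[0.994, 0.113, 0.001], [0.113, -0.994, 0.0], [0.001, 0.0, -1.0]]
force: [-1.5, 0.5, 4.5]
finger_gap: 0.4
```

Request:
jog_arm([
  {"rx":0,"ry":0,"rz":0,"dx":0,"dy":0,"dz":2,"fingers":1},
  {"rx":0,"ry":0,"rz":0,"dx":0,"dy":0,"dz":2,"fingers":1},
  {"rx":0,"ry":0,"rz":0,"dx":0,"dy":0,"dz":2,"fingers":1},
])

```text
time_s: 5.75
position: [700.6, 21.2, 67.7]
tcp_rot: [[0.994, 0.113, 0.001], [0.113, -0.994, -0.0], [0.001, 0.0, -1.0]]
force: [-2.7, 0.5, 4.5]
finger_gap: 0.4
```

Request:
jog_arm([
  {"rx":0,"ry":0,"rz":0,"dx":0,"dy":0,"dz":1,"fingers":1},
  {"rx":0,"ry":0,"rz":0,"dx":0,"dy":0,"dz":2,"fingers":1},
  {"rx":0,"ry":0,"rz":0,"dx":0,"dy":0,"dz":2,"fingers":1},
])

```text
time_s: 6.05
position: [700.6, 21.2, 65.7]
tcp_rot: [[0.994, 0.113, 0.001], [0.113, -0.994, -0.0], [0.001, 0.0, -1.0]]
force: [-2.7, 0.2, 5.3]
finger_gap: 0.8
```

Request:
jog_arm([
  {"rx":0,"ry":0,"rz":0,"dx":0,"dy":0,"dz":1,"fingers":1},
  {"rx":0,"ry":0,"rz":0,"dx":0,"dy":0,"dz":2,"fingers":1},
  {"rx":0,"ry":0,"rz":0,"dx":0,"dy":0,"dz":2,"fingers":1},
])

```text
time_s: 6.35
position: [700.7, 21.2, 64.1]
tcp_rot: [[0.994, 0.113, 0.001], [0.113, -0.994, -0.0], [0.001, 0.0, -1.0]]
force: [-3.7, 0.0, 7.4]
finger_gap: 0.0
```

Request:
jog_arm([
  {"rx":0,"ry":0,"rz":0,"dx":0,"dy":0,"dz":1,"fingers":1},
  {"rx":0,"ry":0,"rz":0,"dx":0,"dy":0,"dz":2,"fingers":1},
  {"rx":0,"ry":0,"rz":0,"dx":0,"dy":0,"dz":2,"fingers":1},
])

```text
time_s: 6.65
position: [700.9, 21.2, 64.0]
tcp_rot: [[0.994, 0.113, 0.002], [0.113, -0.994, -0.0], [0.002, 0.0, -1.0]]
force: [-10.2, 0.3, 22.9]
finger_gap: 0.4
```

```bash
python3 - <<'E'
from h import *
a=grab('scene','s6');d=grab('side','d6');print(a['state']['force'])
m=(d['img'].min(2)>200)
A=cv2.resize(a['img'][220:370,290:423],(399,450),interpolation=cv2.INTER_CUBIC)
B=cv2.resize(d['img'][185:335,190:323],(399,450),interpolation=cv2.INTER_CUBIC)
cv2.imwrite('pics/c6.png',np.hstack([A,B])[:,:,::-1])
E
```

```text
[-10.22266456   0.29465011  22.85565591]
```

View pics/c6.png

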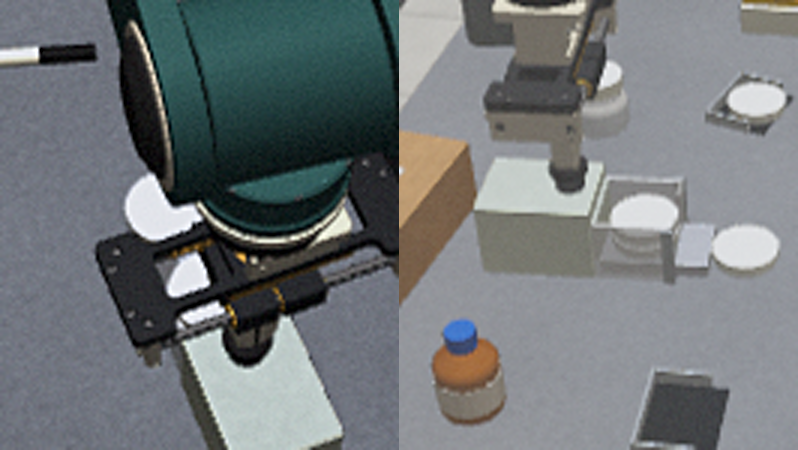

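The side view shows the dish ejected at crop (745,247), and at 23 N the plunger is on its stop. I'll release straight up now, then work out the finger length from the saved views.

Request:
jog_arm([
  {"rx":0,"ry":0,"rz":0,"dx":0,"dy":0,"dz":-6,"fingers":1},
  {"rx":0,"ry":0,"rz":0,"dx":0,"dy":0,"dz":-12,"fingers":1},
  {"rx":0,"ry":0,"rz":0,"dx":0,"dy":0,"dz":-20,"fingers":1},
  {"rx":0,"ry":0,"rz":0,"dx":0,"dy":0,"dz":-30,"fingers":1},
  {"rx":0,"ry":0,"rz":0,"dx":0,"dy":0,"dz":-45,"fingers":1},
  {"rx":0,"ry":0,"rz":0,"dx":0,"dy":0,"dz":-70,"fingers":1},
  {"rx":0,"ry":0,"rz":0,"dx":0,"dy":0,"dz":-110,"fingers":1},
  {"rx":0,"ry":0,"rz":0,"dx":0,"dy":0,"dz":-130,"fingers":1},
])

```text
time_s: 7.55
position: [701.1, 21.2, 195.9]
tcp_rot: [[0.994, 0.113, 0.004], [0.113, -0.994, -0.0], [0.004, 0.0, -1.0]]
force: [0.3, -0.4, 1.3]
finger_gap: 0.3
```

```bash
python3 - <<'E'
from h import *
for t,half in(('side0',50),('d3',4)):
    c=load(t);s=load('wrist0')['state'] if t=='side0' else c['state'];p=s['position'];y=s['tcp_rot'][:,1]
    for h in (0,30,60,84,120,150): print(t,h,np.round(proj(c,p-half*y+[0,0,h]),1))
d=load('d3')['img'];b=load('side0')['img']
B=cv2.resize(d[150:220,210:280],(400,400),interpolation=cv2.INTER_CUBIC);A=cv2.resize(b[60:130,400:470],(400,400),interpolation=cv2.INTER_CUBIC)
cv2.imwrite('pics/c7.png',np.hstack([A,B])[:,:,::-1])
E
```

```text
side0 0 [429.1 127.6]
side0 30 [430.3 118.9]
side0 60 [431.5 110. ]
side0 84 [432.5 102.8]
side0 120 [434.1  91.7]
side0 150 [435.4  82.1]
d3 0 [243.9 219.7]
d3 30 [242.6 209.5]
d3 60 [241.4 199. ]
d3 84 [240.3 190.3]
d3 120 [238.7 176.9]
d3 150 [237.3 165.3]
```

View pics/c7.png

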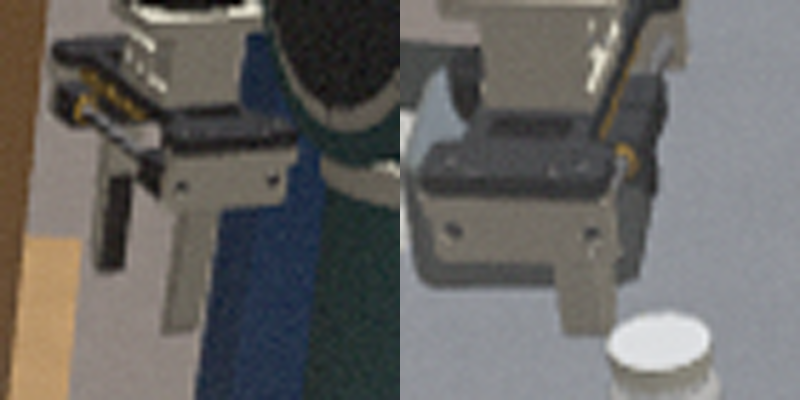

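```bash
python3 - <<'E'
from h import *
for t in('side0','d3'):
    c=load(t);s=load('wrist0')['state'] if t=='side0' else c['state'];p=s['position'];y=s['tcp_rot'][:,1]
    for h in (70,84,100,116): print(t,h,np.round(proj(c,p-94*y+[0,0,h]),1))
c=grab('wrist','w8');print(c['state']['position'].round(1),proj(c,(548,5.5,15)))
a=grab('scene','s8');d=grab('side','d8')
def comp(c,x0,y0,x1,y1,t=185):
    m=np.zeros(c['img'].shape[:2],np.uint8);m[y0:y1,x0:x1]=c['img'].min(2)[y0:y1,x0:x1]>t
    n,l,st,ce=cv2.connectedComponentsWithStats(m)
    for i in range(1,n):
        if st[i,4]>60:
            cn=max(cv2.findContours((l==i).astype(np.uint8),0,2)[0],key=len);e=cv2.fitEllipse(cn);print(st[i],e,onz(c,*e[0],15).round(1))
for t,g in(('s',a),('d',d)):
    u,v=map(int,proj(g,(548,5.5,15)));print(t,u,v);comp(g,u-25,v-25,u+25,v+25)
    print('cap px',proj(g,(701,21,128)))
# plunger up? dark cap at z=128 location in side
print(d['img'].max(2)[224:240:2,238:252:2])
E
```

```text
side0 70 [437.7 111.9]
side0 84 [438.3 107.6]
side0 100 [439.1 102.6]
side0 116 [439.8  97.6]
d3 70 [233.  215.9]
d3 84 [232.3 210.7]
d3 100 [231.5 204.6]
d3 116 [230.6 198.3]
[701.1  21.2 195.9] (np.float64(319.4543689216371), np.float64(360.42569919859363))
s 344 288
[349 308  20   5  82] ((358.20166015625, 313.16912841796875), (10.912687301635742, 20.311195373535156), 80.25564575195312) [615.3  18.1  15. ]
cap px (np.float64(373.71534754183756), np.float64(324.6215797444197))
d 306 267
[294 260  23  14 252] ((305.1175537109375, 266.7099304199219), (13.547504425048828, 21.74835968017578), 87.63499450683594) [551.1   3.5  15. ]
cap px (np.float64(244.47806754177333), np.float64(230.07389647442562))
[[152 152 153 153 146 124 130]
 [153 144 117  98  76  98 118]
 [148  66  70  70  71  69  66]
 [109  64  67  69  71  70  65]
 [129  61  67  69  66  64  62]
 [156 112  61  63  66  90 152]
 [147 150 155 101 108 122 149]
 [181 171 174  98 105 110 171]]
```

Everything now agrees: tip, body and the stop contact all show the real tip 32 mm above the reported TCP, so real z = reported + 32. The plunger is up and the dish is at (550,4). I'll push diagonally, with two fingers as a cradle, to the holder mouth at about (490,201), then straight in. First I go behind the dish, at yaw 107°.

Request:
jog_arm([
  {"rx":0,"ry":0,"rz":-0.15,"dx":-30,"dy":10,"dz":0,"fingers":0.44},
  {"rx":0,"ry":0,"rz":-0.3,"dx":-60,"dy":20,"dz":0,"fingers":0.44},
  {"rx":0,"ry":0,"rz":-0.45,"dx":-90,"dy":30,"dz":0,"fingers":0.44},
  {"rx":0,"ry":0,"rz":-0.6,"dx":-120,"dy":40,"dz":0,"fingers":0.44},
  {"rx":0,"ry":0,"rz":-0.75,"dx":-143,"dy":47,"dz":0,"fingers":0.44},
  {"rx":0,"ry":0,"rz":-0.9,"dx":-143,"dy":47,"dz":0,"fingers":0.44},
  {"rx":0,"ry":0,"rz":-1.05,"dx":-143,"dy":47,"dz":0,"fingers":0.44},
  {"rx":0,"ry":0,"rz":-1.2,"dx":-143,"dy":47,"dz":0,"fingers":0.44},
])

```text
time_s: 8.5
position: [563.1, -41.6, 190.2]
tcp_rot: [[0.249, 0.968, -0.001], [0.968, -0.249, 0.0], [-0.0, -0.001, -1.0]]
force: [-0.0, 0.1, -0.5]
finger_gap: 26.0
```

Request:
jog_arm([
  {"rx":0,"ry":0,"rz":-0.15,"dx":0,"dy":0,"dz":0,"fingers":0.44},
  {"rx":0,"ry":0,"rz":-0.3,"dx":0,"dy":0,"dz":0,"fingers":0.44},
  {"rx":0,"ry":0,"rz":-0.45,"dx":0,"dy":0,"dz":0,"fingers":0.44},
  {"rx":0,"ry":0,"rz":-0.55,"dx":0,"dy":0,"dz":0,"fingers":0.44},
  {"rx":0,"ry":0,"rz":-0.55,"dx":0,"dy":0,"dz":0,"fingers":0.44},
  {"rx":0,"ry":0,"rz":-0.55,"dx":0,"dy":0,"dz":0,"fingers":0.44},
])

```text
time_s: 9.1
position: [563.4, -41.5, 190.5]
tcp_rot: [[-0.285, 0.959, -0.001], [0.959, 0.285, 0.0], [0.0, -0.001, -1.0]]
force: [0.1, -0.5, 1.2]
finger_gap: 25.9
```

```bash
python3 - <<'E'
from h import *
def dish(c,guess,t=185,r=45):
    u,v=map(int,proj(c,(*guess,15)));x0,y0=max(u-r,0),max(v-r,0);print('expect',u,v)
    m=(c['img'].min(2)[y0:v+r,x0:u+r]>t).astype(np.uint8)
    n,l,st,ce=cv2.connectedComponentsWithStats(m);i=1+np.argmax(st[1:,4])
    cn=max(cv2.findContours((l==i).astype(np.uint8),0,2)[0],key=len);e=cv2.fitEllipse(cn)
    p=(e[0][0]+x0,e[0][1]+y0);return st[i],p,np.round(e[1],1),onz(c,*p,15).round(1)
open('h.py','a').write('''
def dish(c,guess,t=185,r=45):
    u,v=map(int,proj(c,(*guess,15)));x0,y0=max(u-r,0),max(v-r,0);print('expect',u,v)
    m=(c['img'].min(2)[y0:v+r,x0:u+r]>t).astype(np.uint8)
    n,l,st,ce=cv2.connectedComponentsWithStats(m);i=1+np.argmax(st[1:,4])
    cn=max(cv2.findContours((l==i).astype(np.uint8),0,2)[0],key=len);e=cv2.fitEllipse(cn)
    p=(e[0][0]+x0,e[0][1]+y0);return st[i],p,np.round(e[1],1),onz(c,*p,15).round(1)
''')
for n,r in(('wrist',55),('side',22),('scene',26)):
    c=grab(n,n+'9');print(n,dish(c,(550,4.5),r=r))
E
```

```text
expect 321 155
wrist (array([  23,   19,   68,   69, 3684], dtype=int32), (322.4993095397949, 153.14655685424805), array([67.1, 68.2]), array([550.7,   6.5,  15. ]))
expect 305 266
side (array([ 11,  16,  23,  14, 250], dtype=int32), (305.05681800842285, 266.7347831726074), array([13.6, 21.8]), array([551.2,   3.6,  15. ]))
expect 343 289
scene (array([ 15,  14,  26,  24, 479], dtype=int32), (344.5912971496582, 288.64110374450684), array([22.5, 25.4]), array([549. ,   6.3,  15. ]))
```

The dish is at (550.3,5.5) in all three views, within 1–2 mm, and centred on the push line. I'll descend to a real tip height of about 7 mm.

Request:
jog_arm([
  {"rx":0,"ry":0,"rz":0,"dx":0,"dy":0,"dz":45,"fingers":0.44},
  {"rx":0,"ry":0,"rz":0,"dx":0,"dy":0,"dz":90,"fingers":0.44},
  {"rx":0,"ry":0,"rz":0,"dx":0,"dy":0,"dz":135,"fingers":0.44},
  {"rx":0,"ry":0,"rz":0,"dx":0,"dy":0,"dz":165,"fingers":0.44},
  {"rx":0,"ry":0,"rz":0,"dx":0,"dy":0,"dz":185,"fingers":0.44},
  {"rx":0,"ry":0,"rz":0,"dx":0,"dy":0,"dz":195,"fingers":0.44},
  {"rx":0,"ry":0,"rz":0,"dx":0,"dy":0,"dz":200,"fingers":0.44},
  {"rx":0,"ry":0,"rz":0,"dx":0,"dy":0,"dz":200,"fingers":0.44},
])

```text
time_s: 10.05
position: [563.9, -41.6, -8.5]
tcp_rot: [[-0.287, 0.958, 0.0], [0.958, 0.287, -0.0], [-0.0, 0.0, -1.0]]
force: [0.4, -0.4, -0.4]
finger_gap: 25.9
```

Request:
jog_arm([
  {"rx":0,"ry":0,"rz":0,"dx":0,"dy":0,"dz":5,"fingers":0.44},
  {"rx":0,"ry":0,"rz":0,"dx":0,"dy":0,"dz":10,"fingers":0.44},
  {"rx":0,"ry":0,"rz":0,"dx":0,"dy":0,"dz":15,"fingers":0.44},
  {"rx":0,"ry":0,"rz":0,"dx":0,"dy":0,"dz":15,"fingers":0.44},
])

```text
time_s: 10.45
position: [563.3, -41.5, -24.5]
tcp_rot: [[-0.288, 0.958, -0.001], [0.958, 0.288, 0.0], [0.0, -0.001, -1.0]]
force: [-0.3, -0.3, -0.4]
finger_gap: 26.3
```

Request:
jog_arm([
  {"rx":0,"ry":0,"rz":0,"dx":6,"dy":0,"dz":0,"fingers":0.44},
  {"rx":0,"ry":0,"rz":0,"dx":11,"dy":0,"dz":0,"fingers":0.44},
  {"rx":0,"ry":0,"rz":0,"dx":15,"dy":0,"dz":0,"fingers":0.44},
  {"rx":0,"ry":0,"rz":0,"dx":20,"dy":0,"dz":0,"fingers":0.44},
  {"rx":0,"ry":0,"rz":0,"dx":26,"dy":0,"dz":0,"fingers":0.44},
  {"rx":0,"ry":0,"rz":0,"dx":32,"dy":0,"dz":0,"fingers":0.44},
  {"rx":0,"ry":0,"rz":0,"dx":38,"dy":0,"dz":0,"fingers":0.44},
  {"rx":0,"ry":0,"rz":0,"dx":44,"dy":0,"dz":0,"fingers":0.44},
])

```text
time_s: 11.25
position: [550.9, 1.1, -23.8]
tcp_rot: [[-0.288, 0.958, 0.0], [0.958, 0.288, -0.0], [-0.0, 0.0, -1.0]]
force: [-0.6, 0.3, -0.3]
finger_gap: 26.2
```

```bash
python3 - <<'E'
from h import *
c=grab('wrist','w10');print(c['state']['position'].round(1),c['state']['force'].round(1),dish(c,(541.6,34),r=75))
c=grab('side','d10');print(dish(c,(541.6,34),r=25))
E
```

```text
expect 322 218
[550.9   1.1 -23.8] [-0.6  0.3 -0.3] (array([    0,     0,   150,   145, 17868], dtype=int32), (320.3236541748047, 211.70366668701172), array([150.3, 152.5]), array([540.2,  36.2,  15. ]))
expect 306 274
(array([ 15,  18,  23,  16, 267], dtype=int32), (306.7017993927002, 274.53040885925293), array([14.2, 22. ]), array([540.6,  34.2,  15. ]))
```

The dish follows in the cradle, at (540.5,35) as predicted. I'll continue.

Request:
jog_arm([
  {"rx":0,"ry":0,"rz":0,"dx":7,"dy":0,"dz":0,"fingers":0.44},
  {"rx":0,"ry":0,"rz":0,"dx":14,"dy":0,"dz":0,"fingers":0.44},
  {"rx":0,"ry":0,"rz":0,"dx":21,"dy":0,"dz":0,"fingers":0.44},
  {"rx":0,"ry":0,"rz":0,"dx":28,"dy":0,"dz":0,"fingers":0.44},
  {"rx":0,"ry":0,"rz":0,"dx":35,"dy":0,"dz":0,"fingers":0.44},
  {"rx":0,"ry":0,"rz":0,"dx":42,"dy":0,"dz":0,"fingers":0.44},
  {"rx":0,"ry":0,"rz":0,"dx":49,"dy":0,"dz":0,"fingers":0.44},
  {"rx":0,"ry":0,"rz":0,"dx":56,"dy":0,"dz":0,"fingers":0.44},
])

```text
time_s: 12.15
position: [534.7, 54.8, -23.8]
tcp_rot: [[-0.288, 0.958, 0.0], [0.958, 0.288, 0.0], [0.0, 0.0, -1.0]]
force: [0.0, -0.7, -0.5]
finger_gap: 26.1
```

Request:
jog_arm([
  {"rx":0,"ry":0,"rz":0,"dx":7,"dy":0,"dz":0,"fingers":0.44},
  {"rx":0,"ry":0,"rz":0,"dx":14,"dy":0,"dz":0,"fingers":0.44},
  {"rx":0,"ry":0,"rz":0,"dx":21,"dy":0,"dz":0,"fingers":0.44},
  {"rx":0,"ry":0,"rz":0,"dx":28,"dy":0,"dz":0,"fingers":0.44},
  {"rx":0,"ry":0,"rz":0,"dx":35,"dy":0,"dz":0,"fingers":0.44},
  {"rx":0,"ry":0,"rz":0,"dx":42,"dy":0,"dz":0,"fingers":0.44},
  {"rx":0,"ry":0,"rz":0,"dx":49,"dy":0,"dz":0,"fingers":0.44},
  {"rx":0,"ry":0,"rz":0,"dx":56,"dy":0,"dz":0,"fingers":0.44},
])

```text
time_s: 12.95
position: [518.6, 108.4, -23.8]
tcp_rot: [[-0.288, 0.958, 0.0], [0.958, 0.288, -0.0], [-0.0, 0.0, -1.0]]
force: [-0.3, -0.1, -0.3]
finger_gap: 25.7
```

```bash
python3 - <<'E'
from h import *
c=grab('side','d11');print(c['state']['position'].round(1),c['state']['force'].round(1),dish(c,(509,142),r=25))
E
```

```text
expect 310 304
[518.6 108.4 -23.8] [-0.3 -0.1 -0.3] (array([ 14,  17,  25,  17, 335], dtype=int32), (311.0878276824951, 304.13859367370605), array([16.7, 23.7]), array([508.5, 140.3,  15. ]))
```

Request:
jog_arm([
  {"rx":0,"ry":0,"rz":0,"dx":8,"dy":0,"dz":0,"fingers":0.44},
  {"rx":0,"ry":0,"rz":0,"dx":17,"dy":0,"dz":0,"fingers":0.44},
  {"rx":0,"ry":0,"rz":0,"dx":26,"dy":0,"dz":0,"fingers":0.44},
  {"rx":0,"ry":0,"rz":0,"dx":35,"dy":0,"dz":0,"fingers":0.44},
  {"rx":0,"ry":0,"rz":0,"dx":44,"dy":0,"dz":0,"fingers":0.44},
  {"rx":0,"ry":0,"rz":0,"dx":52,"dy":0,"dz":0,"fingers":0.44},
  {"rx":0,"ry":0,"rz":0,"dx":59,"dy":0,"dz":0,"fingers":0.44},
  {"rx":0,"ry":0,"rz":0,"dx":65,"dy":0,"dz":0,"fingers":0.44},
])

```text
time_s: 13.8
position: [499.9, 170.7, -23.8]
tcp_rot: [[-0.288, 0.958, 0.0], [0.958, 0.288, 0.0], [0.0, 0.0, -1.0]]
force: [-0.5, -0.4, -0.7]
finger_gap: 26.1
```

Request:
jog_arm([
  {"rx":0,"ry":0,"rz":0,"dx":0,"dy":0,"dz":0,"fingers":0.44},
  {"rx":0,"ry":0,"rz":0,"dx":-10,"dy":0,"dz":0,"fingers":0.44},
  {"rx":0,"ry":0,"rz":0,"dx":-25,"dy":0,"dz":0,"fingers":0.44},
  {"rx":0,"ry":0,"rz":0,"dx":-25,"dy":0,"dz":-40,"fingers":0.44},
  {"rx":0,"ry":0,"rz":0,"dx":-25,"dy":0,"dz":-80,"fingers":0.44},
  {"rx":0,"ry":0,"rz":0,"dx":-25,"dy":0,"dz":-120,"fingers":0.44},
  {"rx":0,"ry":0,"rz":0,"dx":-25,"dy":0,"dz":-120,"fingers":0.44},
])

```text
time_s: 14.5
position: [510.0, 145.3, 102.0]
tcp_rot: [[-0.287, 0.958, 0.008], [0.958, 0.287, 0.002], [-0.001, 0.008, -1.0]]
force: [-0.4, -0.1, 0.2]
finger_gap: 26.0
```

```bash
python3 - <<'E'
from h import *
for n,r in(('side',27),('scene',26),('wrist',60)):
    c=grab(n,n+'12');print(n,c['state']['position'].round(1),dish(c,(490,203),r=r))
E
```

```text
expect 313 323
side [510.  145.3 102. ] (array([ 16,  19,  25,  19, 385], dtype=int32), (313.95490646362305, 324.1729259490967), array([18.4, 25. ]), array([489.5, 203.9,  15. ]))
expect 419 247
scene [508.9 145.1  98.9] (array([ 15,  16,  26,  20, 371], dtype=int32), (420.72407722473145, 246.91092109680176), array([18.3, 25.3]), array([489.6, 206.6,  15. ]))
expect 319 141
wrist [507.9 145.   96.8] (array([  15,    9,   91,   94, 6775], dtype=int32), (319.35436248779297, 136.40265274047852), array([90.7, 93.4]), array([488.9, 206.3,  15. ]))
```

Request:
jog_arm([
  {"rx":0,"ry":0,"rz":0.15,"dx":0,"dy":-25,"dz":0,"fingers":0.44},
  {"rx":0,"ry":0,"rz":0.3,"dx":30,"dy":-47,"dz":0,"fingers":0.44},
  {"rx":0,"ry":0,"rz":0.45,"dx":60,"dy":-47,"dz":0,"fingers":0.44},
  {"rx":0,"ry":0,"rz":0.6,"dx":77,"dy":-47,"dz":0,"fingers":0.44},
  {"rx":0,"ry":0,"rz":0.75,"dx":77,"dy":-47,"dz":0,"fingers":0.44},
  {"rx":0,"ry":0,"rz":0.9,"dx":77,"dy":-47,"dz":0,"fingers":0.44},
  {"rx":0,"ry":0,"rz":1.05,"dx":77,"dy":-47,"dz":0,"fingers":0.44},
  {"rx":0,"ry":0,"rz":1.2,"dx":77,"dy":-47,"dz":0,"fingers":0.44},
])

```text
time_s: 15.45
position: [439.6, 205.7, 94.4]
tcp_rot: [[0.792, 0.61, -0.002], [0.61, -0.792, -0.001], [-0.003, -0.001, -1.0]]
force: [-0.6, -0.4, -0.8]
finger_gap: 26.1
```

Request:
jog_arm([
  {"rx":0,"ry":0,"rz":0.15,"dx":0,"dy":0,"dz":0,"fingers":0.44},
  {"rx":0,"ry":0,"rz":0.3,"dx":0,"dy":0,"dz":0,"fingers":0.44},
  {"rx":0,"ry":0,"rz":0.45,"dx":0,"dy":0,"dz":0,"fingers":0.44},
  {"rx":0,"ry":0,"rz":0.6,"dx":0,"dy":0,"dz":0,"fingers":0.44},
  {"rx":0,"ry":0,"rz":0.65,"dx":0,"dy":0,"dz":0,"fingers":0.44},
  {"rx":0,"ry":0,"rz":0.65,"dx":0,"dy":0,"dz":0,"fingers":0.44},
  {"rx":0,"ry":0,"rz":0.65,"dx":0,"dy":0,"dz":0,"fingers":0.44},
])

```text
time_s: 16.15
position: [439.8, 205.9, 95.1]
tcp_rot: [[1.0, 0.014, -0.002], [0.014, -1.0, -0.001], [-0.002, 0.001, -1.0]]
force: [-0.2, -0.0, 0.8]
finger_gap: 25.9
```

```bash
python3 - <<'E'
from h import *
c=grab('wrist','w13');s=c['state'];print(s['position'].round(1),s['tcp_rot'].round(3).tolist(),dish(c,(489.4,205),r=70))
for p in [(560,206,0),(592.3,248.2,14),(597.7,167.8,14)]:print(proj(c,p))
cv2.imwrite('pics/w13.png',c['img'][:,:,::-1])
E
```

```text
expect 323 158
[439.8 205.9  95.1] [[1.0, 0.014, -0.002], [0.014, -1.0, -0.001], [-0.002, 0.001, -1.0]] (array([  25,   24,   91,   92, 6601], dtype=int32), (322.49305725097656, 157.46666717529297), array([90.2, 91.6]), array([489.9, 205.6,  15. ]))
(np.float64(323.4456108226608), np.float64(45.48263394479406))
(np.float64(253.32871977505903), np.float64(-19.024767363590172))
(np.float64(389.2457553293416), np.float64(-27.19301757298979))
```

View pics/w13.png

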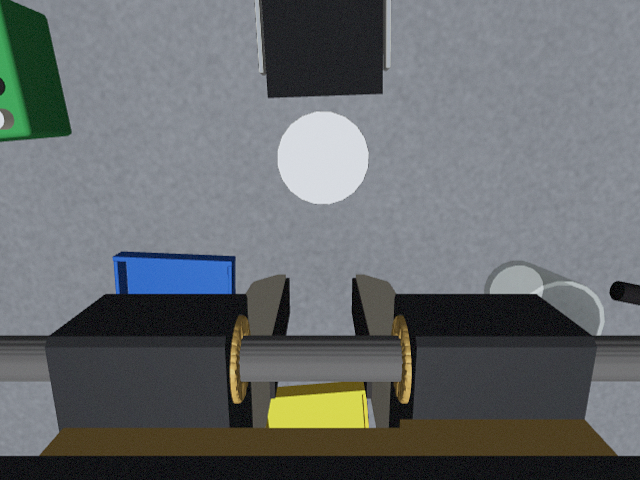

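The view shows the dish at (322,157), centred between the holder walls at u=262 and u=388. The blue look-alike at (175,275) is clear of the fingers. I'll descend.

Request:
jog_arm([
  {"rx":0,"ry":0,"rz":0,"dx":0,"dy":0,"dz":40,"fingers":0.44},
  {"rx":0,"ry":0,"rz":0,"dx":0,"dy":0,"dz":75,"fingers":0.44},
  {"rx":0,"ry":0,"rz":0,"dx":0,"dy":0,"dz":100,"fingers":0.44},
  {"rx":0,"ry":0,"rz":0,"dx":0,"dy":0,"dz":112,"fingers":0.44},
  {"rx":0,"ry":0,"rz":0,"dx":0,"dy":0,"dz":119,"fingers":0.44},
  {"rx":0,"ry":0,"rz":0,"dx":0,"dy":0,"dz":119,"fingers":0.44},
  {"rx":0,"ry":0,"rz":0,"dx":0,"dy":0,"dz":119,"fingers":0.44},
])

```text
time_s: 16.9
position: [440.7, 206.6, -21.7]
tcp_rot: [[1.0, 0.013, 0.001], [0.013, -1.0, 0.001], [0.001, -0.001, -1.0]]
force: [0.6, -0.1, 0.1]
finger_gap: 26.1
```

Request:
jog_arm([
  {"rx":0,"ry":0,"rz":0,"dx":6,"dy":0,"dz":0,"fingers":0.44},
  {"rx":0,"ry":0,"rz":0,"dx":11,"dy":0,"dz":0,"fingers":0.44},
  {"rx":0,"ry":0,"rz":0,"dx":16,"dy":0,"dz":0,"fingers":0.44},
  {"rx":0,"ry":0,"rz":0,"dx":22,"dy":0,"dz":0,"fingers":0.44},
  {"rx":0,"ry":0,"rz":0,"dx":28,"dy":0,"dz":0,"fingers":0.44},
  {"rx":0,"ry":0,"rz":0,"dx":34,"dy":0,"dz":0,"fingers":0.44},
  {"rx":0,"ry":0,"rz":0,"dx":40,"dy":0,"dz":0,"fingers":0.44},
  {"rx":0,"ry":0,"rz":0,"dx":46,"dy":0,"dz":0,"fingers":0.44},
])

```text
time_s: 17.7
position: [486.6, 206.9, -22.9]
tcp_rot: [[1.0, 0.013, -0.0], [0.013, -1.0, -0.0], [-0.0, 0.0, -1.0]]
force: [-0.1, 1.3, 0.3]
finger_gap: 26.1
```

```bash
python3 - <<'E'
from h import *
for n,r in(('side',24),('scene',26)):
    c=grab(n,n+'14');print(n,c['state']['position'].round(1),c['state']['force'].round(1),dish(c,(520,206),r=r))
E
```

```text
expect 300 323
side [486.6 206.9 -22.9] [-0.1  1.3  0.3] (array([ 12,  20,  21,  14, 115], dtype=int32), (297.1651363372803, 326.00636100769043), array([12.4, 20.6]), array([526.3, 216. ,  15. ]))
expect 425 257
scene [487.2 206.9 -22.8] [-0.1  0.2 -0.3] (array([ 15,  16,  26,  22, 439], dtype=int32), (426.1276149749756, 257.61792373657227), array([20.7, 25.2]), array([520.7, 208.4,  15. ]))
```

Request:
jog_arm([
  {"rx":0,"ry":0,"rz":0,"dx":5,"dy":0,"dz":0,"fingers":0.44},
  {"rx":0,"ry":0,"rz":0,"dx":10,"dy":0,"dz":0,"fingers":0.44},
  {"rx":0,"ry":0,"rz":0,"dx":15,"dy":0,"dz":0,"fingers":0.44},
  {"rx":0,"ry":0,"rz":0,"dx":20,"dy":0,"dz":0,"fingers":0.44},
  {"rx":0,"ry":0,"rz":0,"dx":25,"dy":0,"dz":0,"fingers":0.44},
  {"rx":0,"ry":0,"rz":0,"dx":30,"dy":0,"dz":0,"fingers":0.44},
  {"rx":0,"ry":0,"rz":0,"dx":33,"dy":0,"dz":0,"fingers":0.44},
  {"rx":0,"ry":0,"rz":0,"dx":33,"dy":0,"dz":0,"fingers":0.44},
])

```text
time_s: 18.6
position: [519.4, 207.3, -22.9]
tcp_rot: [[1.0, 0.013, -0.0], [0.013, -1.0, -0.0], [-0.0, 0.0, -1.0]]
force: [0.3, 0.5, 0.2]
finger_gap: 25.9
```

Request:
jog_arm([
  {"rx":0,"ry":0,"rz":0,"dx":1.5,"dy":0,"dz":0,"fingers":0.44},
  {"rx":0,"ry":0,"rz":0,"dx":3,"dy":0,"dz":0,"fingers":0.44},
  {"rx":0,"ry":0,"rz":0,"dx":3,"dy":0,"dz":0,"fingers":0.44},
])

```text
time_s: 18.9
position: [522.2, 207.5, -22.8]
tcp_rot: [[1.0, 0.013, 0.0], [0.013, -1.0, 0.0], [0.0, -0.0, -1.0]]
force: [-0.6, -0.3, 0.3]
finger_gap: 25.9
```

```bash
python3 - <<'E'
from h import *
for n,r in(('scene',26),('wrist',75)):
    c=grab(n,n+'15');print(n,c['state']['position'].round(1),c['state']['force'].round(1),dish(c,(557,207),r=r))
E
```

```text
expect 431 270
scene [522.2 207.5 -22.8] [-0.6 -0.3  0.3] (array([ 14,  16,  26,  22, 452], dtype=int32), (431.8051414489746, 270.1742515563965), array([21.3, 25.6]), array([555.7, 209.1,  15. ]))
expect 322 214
wrist [522.1 207.4 -22.8] [ 0.   0.6 -1. ] (array([    0,     0,   150,   148, 17901], dtype=int32), (320.5126266479492, 210.74230194091797), array([149.6, 151.8]), array([558.6, 207.9,  15. ]))
```

Request:
jog_arm([
  {"rx":0,"ry":0,"rz":0,"dx":1,"dy":0,"dz":0,"fingers":0.44},
  {"rx":0,"ry":0,"rz":0,"dx":1.5,"dy":0,"dz":0,"fingers":0.44},
  {"rx":0,"ry":0,"rz":0,"dx":1.5,"dy":0,"dz":0,"fingers":0.44},
])

```text
time_s: 19.3
position: [523.6, 207.4, -22.8]
tcp_rot: [[1.0, 0.013, -0.0], [0.013, -1.0, 0.0], [-0.0, -0.0, -1.0]]
force: [0.0, 0.3, -0.6]
finger_gap: 25.9
```

```bash
python3 - <<'E'
from h import *
c=grab('wrist','w16');s=c['state'];print(s['position'].round(1),s['force'].round(1))
g=c['img'][60:260,210:440];cv2.imwrite('pics/c16.png',cv2.resize(g,None,fx=2.5,fy=2.5)[:,:,::-1])
E
```

```text
[523.6 207.4 -22.8] [ 0.   0.3 -0.6]
```

View pics/c16.png

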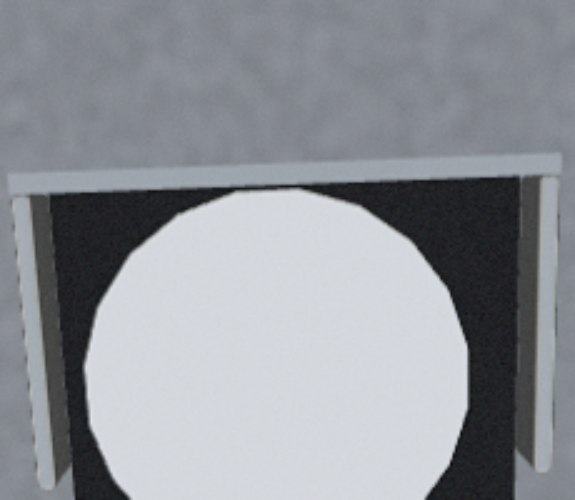

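The crop shows the dish's front edge at (280,187), practically at the back stop, and about 1.5 mm off centre. One more millimetre to seat it, then I retreat.

Request:
jog_arm([
  {"rx":0,"ry":0,"rz":0,"dx":0.5,"dy":0,"dz":0,"fingers":0.44},
  {"rx":0,"ry":0,"rz":0,"dx":1,"dy":0,"dz":0,"fingers":0.44},
  {"rx":0,"ry":0,"rz":0,"dx":1,"dy":0,"dz":0,"fingers":0.44},
])

```text
time_s: 19.65
position: [524.4, 207.4, -22.9]
tcp_rot: [[1.0, 0.013, -0.001], [0.013, -1.0, -0.0], [-0.001, 0.0, -1.0]]
force: [-1.5, -0.3, 0.2]
finger_gap: 26.0
```

Request:
jog_arm([
  {"rx":0,"ry":0,"rz":0,"dx":-3,"dy":0,"dz":0,"fingers":0.44},
  {"rx":0,"ry":0,"rz":0,"dx":-12,"dy":0,"dz":0,"fingers":0.44},
  {"rx":0,"ry":0,"rz":0,"dx":-30,"dy":0,"dz":0,"fingers":0.44},
  {"rx":0,"ry":0,"rz":0,"dx":-45,"dy":0,"dz":-30,"fingers":0.44},
  {"rx":0,"ry":0,"rz":0,"dx":-45,"dy":0,"dz":-75,"fingers":0.44},
  {"rx":0,"ry":0,"rz":0,"dx":-45,"dy":0,"dz":-120,"fingers":0.44},
  {"rx":0,"ry":0,"rz":0,"dx":-45,"dy":0,"dz":-150,"fingers":0.44},
  {"rx":0,"ry":0,"rz":0,"dx":-45,"dy":0,"dz":-150,"fingers":0.44},
])

```text
time_s: 20.45
position: [480.7, 207.5, 132.0]
tcp_rot: [[1.0, 0.013, 0.006], [0.013, -1.0, 0.002], [0.006, -0.002, -1.0]]
force: [0.0, 0.0, -0.1]
finger_gap: 25.6
```

```bash
python3 - <<'E'
from h import *
for n,r in(('wrist',60),('side',24),('scene',26)):
    c=grab(n,n+'17');print(n,c['state']['position'].round(1),c['state']['force'].round(1),dish(c,(559,207),r=r))
d=c=load('side17')
for n in('side','scene'):
    a=load(n+'0');b=load(n+'17');D=(np.abs(a['img'].astype(int)-b['img']).max(2)>40).astype(np.uint8);D=cv2.morphologyEx(D,cv2.MORPH_OPEN,np.ones((3,3)))
    k,l,st,ce=cv2.connectedComponentsWithStats(D);print(n,[(s.tolist()) for s in st[1:] if s[4]>25])
A=load('wrist17')['img'];B=cv2.resize(load('side17')['img'][185:335,190:323],(426,480))
cv2.imwrite('pics/c17.png',np.hstack([A[:, 130:500],B])[:,:,::-1])
E
```

```text
expect 323 115
wrist [480.7 207.5 132. ] [ 0.   0.  -0.1] (array([  18,   18,   82,   85, 5475], dtype=int32), (321.7703514099121, 115.1739387512207), array([81.1, 84.3]), array([559.5, 208.3,  15. ]))
expect 284 321
side [480.  207.2 129.3] [-0.6 -0.5 -0.7] (array([ 12,  16,  25,  18, 366], dtype=int32), (284.00432205200195, 321.43484115600586), array([17.4, 24.9]), array([559.4, 207.1,  15. ]))
expect 431 271
scene [479.3 206.9 127.4] [ 1.3 -0.7 -0.6] (array([ 15,  15,  26,  23, 457], dtype=int32), (431.92370223999023, 270.84155464172363), array([21.2, 25.9]), array([557.5, 208.7,  15. ]))
side [[410, 0, 48, 51, 1786], [475, 0, 144, 33, 3428], [458, 4, 23, 45, 245], [409, 31, 231, 87, 7214], [420, 52, 26, 11, 169], [454, 70, 16, 10, 102], [282, 91, 245, 209, 23728], [622, 164, 13, 26, 96], [583, 202, 35, 46, 336], [543, 243, 37, 35, 671], [592, 249, 23, 33, 350], [537, 261, 102, 70, 2037], [489, 278, 11, 14, 68], [635, 295, 5, 8, 29], [530, 297, 30, 10, 146], [553, 296, 83, 58, 2749], [272, 312, 26, 21, 458]]
scene [[0, 0, 51, 44, 1446], [62, 0, 9, 8, 39], [274, 0, 61, 76, 1740], [320, 0, 182, 209, 18681], [243, 50, 6, 7, 31], [235, 70, 35, 52, 788], [281, 83, 13, 16, 122], [309, 93, 61, 75, 2592], [0, 119, 42, 65, 1364], [287, 131, 6, 5, 29], [294, 130, 29, 24, 299], [396, 193, 7, 7, 37], [419, 260, 27, 23, 512]]
```

View pics/c17.png

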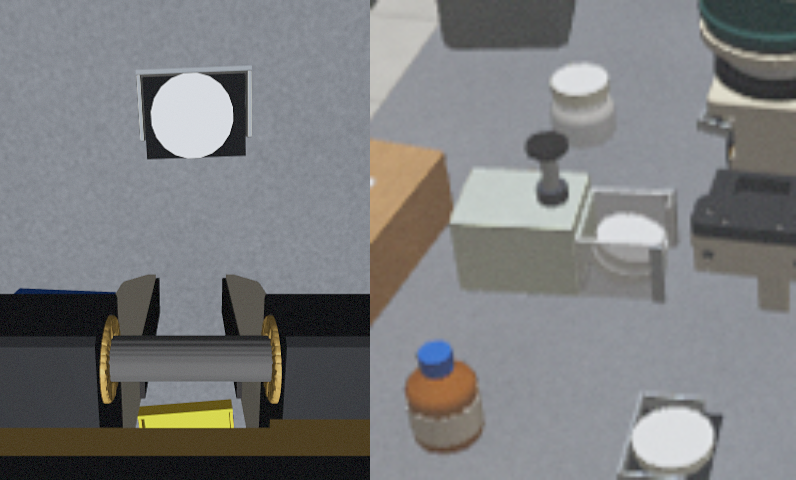

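The dish rests at the back stop, the plunger is up and two dishes are still in the tower. The only scene change not explained by the arm is at the holder. I'm handing in.

```bash
python3 -c "
from station import ctrl;print(ctrl.hand_in())"
```

```text
the job is handed in; nothing more can be done
None
```

I pressed the plunger once onto its stop, reaching 23 N at the end, and let it come back up; one dish came out. I slid that dish to the mouth of the empty steel holder with the two fingers as a cradle, pushed it in until the back stop was felt, retreated and handed the job in.

**Final checks:**
- **Dish position:** the three views put the dish at x = 557.5 to 559.5 and y = 207 to 209 mm. The holder origin I measured is about (559.5, 206), so the dish is against the stop to within the 2 mm calibration.
- **Rest of the bench:** the plunger is up and the other two dishes are still in the tower. Comparing before and after pictures, the only change not explained by the arm was at that holder. Anything hidden behind the arm could not be compared.

**One disagreement:** the real fingertips were about 32 mm higher than the reported TCP. The pictures and the contact at the plunger's stop both showed this, so I corrected all heights for it. The 23 N on the stop was more than the 8 to 10 N needed, but below the force limits. I viewed 11 pictures, one over the budget.

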